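Set out the record shot of a drawer fitting

TASK

Set out the record photograph of the brass drawer fitting on the grey copy board: the black riser block centred on the printed cross with its long side along the board's long side, and the fitting centred on top of it, its paper label away from the robot and its bail pull towards the robot. On the board around the riser, all square with the board, lay the scale bar centred in front of it (the robot's side), the colour chart centred to its left and the barcode tag centred to its right, as the robot sees it, each flat with its long side along the board's long side and with about 30 mm of clear board between it and the riser. Leave the black knob pull in the tray, and leave the loupe and the blower alone.

Things in the scene. Friction and masses are not known exactly. Their poses are not given: they have to be found in the camera images.
- board: Fixed neutral-grey copy board flat on the table, 250 (x) x 320 (y) x 3 mm, with a white printed cross at its centre and framing corners. Origin: centre of its underside; its top is 3 mm higher. y axis: along its long side, to the robot's left; x away from the robot; yaw up to 0.22 rad either way. It lies left or right of the robot's midline, the tray on the other side.
- tray: Fixed shallow wooden tray with pale felt floor, 330 (x) x 290 (y) mm, walls 6 mm thick, 14 mm high; yaw up to 0.22 rad. Origin: centre of its underside; the felt is 6 mm higher. In it lie riser, fitting, scale, chart, tag and knob pull in any order, two columns 135 mm apart along its y, three rows 100 mm apart along its x, each with its x axis within 0.1 rad of the tray's x.
- riser: Loose plain matt-black riser block, 60 (x) x 90 (y) x 30 (z) mm, about 0.19 kg. Origin: centre of its underside; z up; y along its long side.
- fitting: Loose brass drawer fitting on its back, 0.09 kg: plate 48 (x) x 72 (y) x 5 mm; on its +x half a frame 3 mm high round a cream paper label; on its -x half a bail pull of 6 mm bar parallel to y, 44 mm long, 13 mm to -x of the origin, top 23 mm above the underside. Origin: centre of the underside; z up. Can be gripped by the plate's edges across its 48 mm.
- scale: Loose photographic scale bar, white with a black checker of 10 mm squares, 20 (x) x 120 (y) x 6 (z) mm, about 0.03 kg. Origin: centre of its underside; z up; y along its length.
- chart: Loose colour chart: black plate with 24 coloured patches in four rows of six, 50 (x) x 72 (y) x 6 (z) mm, about 0.035 kg. Origin: centre of its underside; z up; y along its long side.
- tag: Loose white barcode tag with black bars and a red stripe, 32 (x) x 56 (y) x 8 (z) mm, about 0.03 kg. Origin: centre of its underside; z up; y along its long side.
- knob_pull: Loose black drawer knob on a black oblong back plate 34 (x) x 80 (y) x 3 mm, knob 28 mm wide, top 23 mm up, no label, lying in the tray. Not part of this shot. Origin: centre of its underside.
- loupe: Loose dark-blue magnifier loupe standing on the table beyond the board and tray, 44 mm in diameter and 46 mm high. Not used. Origin: centre of its underside.
- blower: Loose dark-red rubber air blower standing on the table at the far left, 60 mm in diameter and 125 mm high with its nozzle up. Not used. Origin: centre of its underside.
Mind the look-alikes: they are no part of the job. There is more than one size of the fitting; the job needs the middle-sized.

How it is judged:
By the outcome, as a careful person would: the job done as asked, in the order asked, and still so for the second after the job is handed in, with the robot touching nothing.
It also fails if it takes over 112 s, if anything falls off the work surface, if the arm or the gripper's body presses on something with over 40 N, if the wrist force passes 120 N, or if a joint passes its speed limit or range.

ROBOT

A 7-joint arm with a two-finger parallel gripper is mounted at the origin on the work surface. World frame = base frame: x ahead of the robot, y to its left, z up, the work surface at z = 0. Lengths are in m, angles in rad, forces in N, time in s.
With the tool pointing down it reaches from about 0.425 to 0.875 m from the base axis. Payload 4.7 kg.
Tool frame: the origin (TCP) lies midway between the tips of the shut fingers; the grasp point (between the pads) lies 19 mm behind it (manip.grasp_offset is the distance from the TCP to the grasp point, in m); z points along the fingers, y is the line along which they close (so a half turn about z gives the same grasp; the last joint's range is limited). The gripper opens to 85 mm and grips with 20 to 120 N. Pads are 22 mm wide; open, the fingers measure 114 mm over their backs; the gripper's body (76 mm by 85 mm) begins 54 mm behind the grasp point. The pads swing forward as they close: fully open they stand 13 mm farther back than shut.
Start: joints at [1.231, 0.321, -0.07, 1.45, 0.023, 1.371, -0.057], TCP at [0.225, -0.61, 0.231] pointing down, gripper open.
Joint ranges: [-2.86, 2.86], [-0.3, 2.09], [-1.38, 1.24], [0.06, 2.45], [-1.56, 4.7], [0.09, 2.05], [-2.69, 2.69]. Speed limits (rad/s): [2.57, 2.57, 3.14, 3.14, 3.14, 3.14, 3.14].

INTERFACE

Orientations are given as a rotation vector (axis times angle).
In Python, from rig import manip, set_gripper, optics, order, nets gives the robot as it stands. The module is installed in compiled form; this text tells all that it offers. Calls block until the motion is done:
- manip.move_to(position, orientation): joint-space move of the TCP to a pose.
- manip.move_straight(position, attitude=None, velocity=0.15, threshold=None): straight line of the TCP; attitude=None keeps the orientation; velocity is the mean speed in m/s. With threshold (N) it stops when the force on the tool has changed by that much, and returns True; else False.
- manip.move_joints(angles): joint-space move.
- set_gripper(opening, newtons=None): finger opening in m; newtons is the grip in N (None keeps the last); returns when the fingers have stopped.
- manip.dwell(seconds).
- manip.solve_ik(position, orientation): joint angles nearest the present ones, or None.
- manip.state(): the state.
- optics.read_camera(name): name is "side" or "top" or "wrist"; returns the picture (480x640x3 uint8, red, green, blue); there is no depth.
- optics.calibration(name): a dict with "fx", "fy", "cx", "cy" (pixels), "dist_coeffs" ([k1, k2, p1, p2, k3] as OpenCV has them; the pictures are not rectified), "view" (4x4, takes a point from world to camera coordinates); the wrist camera has in their place "mount" (4x4, takes a point from camera to tool coordinates, whose origin is the TCP and whose axes are the flange's). Camera axes: x right, y down, z forward; pixel columns grow to the right and rows downward; lengths in m; the calibration is good to about 2 mm. A picture is of the moment at which its call begins: read the wrist's pose just before it. calibration takes no time and is no camera call.
A pose or a line that the arm cannot do raises manip.MotionError and nothing moves.
- order.finish_job(): hands the job in; it is judged then, once.
Trained networks look in the newest picture that a camera, given by its name, has taken for a name from the list of things; names that differ only in an ending like _2 or _b are one class to them, and where a whole thing is asked for, a point or a joint stands for the part that bears it (a point fixed in the world has none). Each returns a list of dicts, best first, with "conf" (0 to 1); they miss things now and then, are a little off and sometimes report something else, mostly with a low value. They report only what shows in the picture. A call takes as long as a camera call. They do not tell look-alikes from the thing itself.
- nets.recognise(label, camera): "at" ([row, column] in pixels, amid what is visible of it).
- nets.regions_of(label, camera): "pixels" (480x640 bool, what is visible of it) and "at" ([row, column] in pixels, amid what is visible of it).
- nets.spot_point(label, camera): "at" ([row, column] in pixels: a listed point, or the origin of a listed thing).
The state is a dict: "time_s": time; "joints": joint angles; "joint_vel": joint speeds; "joint_torque": joint torques, N m; "tcp_pos": TCP position; "ee_rot": TCP orientation; "wrist_force": force on the tool from outside, world axes, zero at the start; "moment": the same for the moment, N m; "gripper_width": finger opening in m; "gripper_force": force on a finger pad.
Only numpy, scipy, OpenCV 4.12 (cv2) and the standard library are available. Lean on these libraries where they do the work, as an engineer would, in place of code of your own. Each camera call takes 0.05 s, during which the arm holds its last target. There are 200 camera calls.

## Working session

There is one attempt and no reset: what is moved stays moved. The work goes in short steps, each a Python script; the robot and the scene stay as the last script left them, time stands still between calls to the robot, and variables do not carry over. Pictures are saved under pics/ and viewed, at most 14 in all, crops included, and the job is handed in when it is done.

```bash
mkdir -p pics; ls
python3 - <<'E'
from rig import manip, optics, nets
import cv2, numpy as np
for c in ("top","side"):
    im=optics.read_camera(c); cv2.imwrite(f"pics/{c}0.png",im[:,:,::-1])
    k=optics.calibration(c); print(c,{a:(np.round(b,3).tolist()) for a,b in k.items()})
print(optics.calibration("wrist"))
s=manip.state(); print(s["time_s"],s["tcp_pos"],s["ee_rot"])
E
```

```text
pics
top {'fx': 534.585, 'fy': 534.585, 'cx': 323.994, 'cy': 237.897, 'dist_coeffs': [0.016, 0.0, 0.0, 0.0, 0.0], 'view': [[-0.013, -1.0, -0.025, 0.143], [-0.998, 0.015, -0.056, 0.614], [0.056, 0.024, -0.998, 1.035], [0.0, 0.0, 0.0, 1.0]]}
side {'fx': 480.22, 'fy': 480.22, 'cx': 318.748, 'cy': 240.577, 'dist_coeffs': [-0.08, 0.0, 0.0, 0.0, 0.0], 'view': [[-0.854, -0.52, 0.02, 0.597], [-0.365, 0.571, -0.736, 0.203], [0.371, -0.636, -0.677, 0.916], [0.0, 0.0, 0.0, 1.0]]}
{'fx': 426.32968504803097, 'fy': 426.32968504803097, 'cx': 320.91721128722634, 'cy': 236.2241654642353, 'dist_coeffs': array([0.02491952, 0.        , 0.        , 0.        , 0.        ]), 'mount': array([[-5.00385009e-04, -9.45052244e-01, -3.26918960e-01,
         8.45040063e-02],
       [ 9.99999573e-01, -2.19000968e-04, -8.97523471e-04,
        -4.92122065e-04],
       [ 7.76611002e-04, -3.26919269e-01,  9.45051950e-01,
        -1.43631927e-01],
       [ 0.00000000e+00,  0.00000000e+00,  0.00000000e+00,
         1.00000000e+00]])}
0.1 [ 0.22498309 -0.60931431  0.23033265] [-3.09092220e+00 -5.52573841e-01  6.34300014e-04]
```

View pics/top0.png

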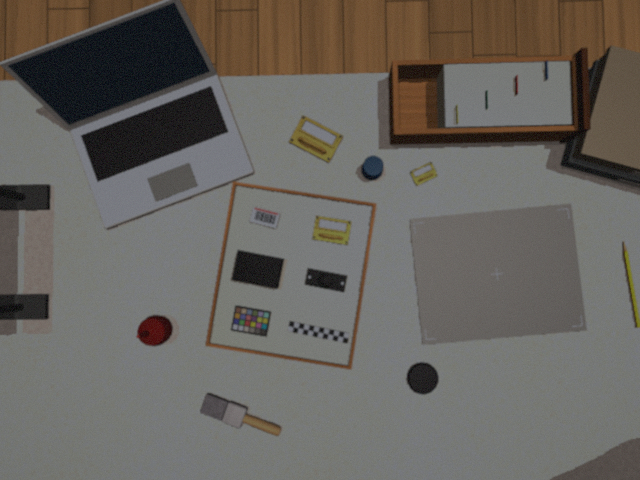

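View pics/side0.png

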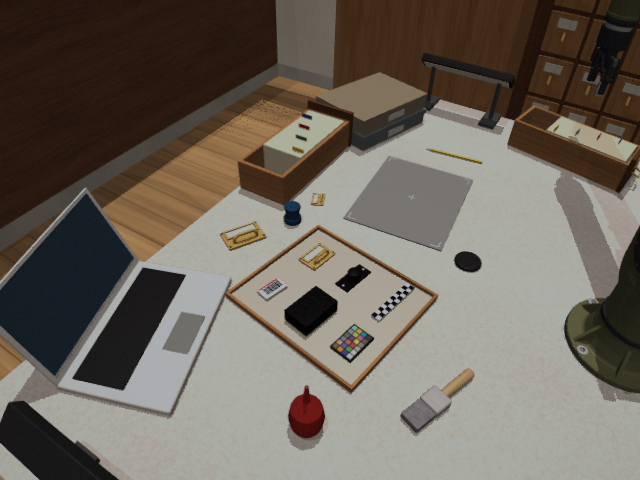

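```bash
cat > h.py <<'E'
from rig import manip, set_gripper, optics, order, nets
import cv2, numpy as np
from scipy.spatial.transform import Rotation as R
def rot(yaw, flip=1):
    """tool z down, tool y along +-(cos yaw, sin yaw); flip=1: tool x = object +y"""
    x=flip*np.array([-np.sin(yaw),np.cos(yaw),0]); z=np.array([0,0,-1.]); y=np.cross(z,x)
    return R.from_matrix(np.c_[x,y,z]).as_rotvec()
def shot(c):
    s=manip.state(); im=optics.read_camera(c); k=optics.calibration(c)
    if c=="wrist":
        T=np.eye(4); T[:3,:3]=R.from_rotvec(s["ee_rot"]).as_matrix(); T[:3,3]=s["tcp_pos"]; W=T@k["mount"]
    else: W=np.linalg.inv(k["view"])
    K=np.array([[k["fx"],0,k["cx"]],[0,k["fy"],k["cy"]],[0,0,1]])
    return im,(W,K,np.array(k["dist_coeffs"]))
def toworld(px,cam,z):
    """px Nx2 (col,row) -> Nx2 xy at height z"""
    W,K,d=cam; u=cv2.undistortPoints(np.float64(px).reshape(-1,1,2),K,d)[:,0]
    r=np.c_[u,np.ones(len(u))]@W[:3,:3].T; o=W[:3,3]
    return (o+r*((z-o[2])/r[:,2])[:,None])[:,:2]
def rect(mask,cam,z):
    """centre, yaw of the short side (near 0), (short,long)"""
    cs,_=cv2.findContours(mask.astype(np.uint8),cv2.RETR_EXTERNAL,cv2.CHAIN_APPROX_NONE)
    c=max(cs,key=cv2.contourArea)[:,0]
    w=toworld(c,cam,z); b=cv2.boxPoints(cv2.minAreaRect(np.float32(w*1000)))/1000
    e=[b[1]-b[0],b[2]-b[1]]; e.sort(key=np.linalg.norm)
    yaw=np.arctan2(e[0][1],e[0][0]); yaw=(yaw+np.pi/2)%np.pi-np.pi/2
    return b.mean(0),yaw,[np.linalg.norm(i) for i in e]
TOPZ=dict(board=.003,tray=.014,riser=.036,fitting=.011,scale=.012,chart=.012,tag=.014,knob_pull=.009)
def find(label,c,cam,z=None):
    return [(r["conf"],*rect(r["pixels"],cam,TOPZ[label] if z is None else z),r["at"]) for r in nets.regions_of(label,c) if r["pixels"].sum()>20]
E
python3 - <<'E'
from h import *
np.set_printoptions(precision=4,suppress=True)
im,cam=shot("top")
for l in TOPZ:
    for r in find(l,"top",cam): print(l,round(r[0],2),r[1],round(r[2],3),np.round(r[3],4),r[4])
for p in ([.55,.2],[.55,-.2]):
  for f in (1,-1):
    print(p,f,manip.solve_ik([*p,.3],rot(0,f)),manip.solve_ik([*p,.02],rot(0,f)))
E
```

```text
board 0.63 [ 0.5419 -0.2048] 0.08 [0.2544 0.3217] [275.3, 498.0]
tray 0.94 [0.5463 0.2012] 1.407 [0.2936 0.3353] [277.0, 288.6]
riser 0.95 [0.5575 0.2642] -0.209 [0.0614 0.0938] [268.2, 257.6]
fitting 0.67 [0.6334 0.121 ] -0.181 [0.0481 0.0716] [228.9, 329.8]
fitting 0.67 [0.8165 0.149 ] -0.487 [0.0622 0.0935] [134.4, 315.7]
fitting 0.64 [ 0.7431 -0.0663] 0.45 [0.0303 0.0454] [171.6, 423.0]
scale 0.55 [0.4331 0.1488] -0.198 [0.0209 0.1209] [329.1, 315.9]
chart 0.83 [0.4565 0.2825] -0.185 [0.0509 0.0724] [320.2, 248.3]
tag 0.76 [0.6609 0.2537] -0.261 [0.0329 0.0563] [215.9, 262.7]
knob_pull 0.79 [0.5351 0.1335] -0.209 [0.0326 0.08  ] [277.0, 323.2]
[0.55, 0.2] 1 [-0.1378  0.1731 -0.2946  1.5025  0.0503  1.4735 -0.4331] [ 0.3364  0.5538 -0.9052  1.8042  0.5027  1.0325 -0.7638]
[0.55, 0.2] -1 [ 0.5347  0.3548 -1.1782  1.4811  0.3272  1.5224  2.5049] [ 0.5086  0.7253 -1.1807  1.7996  0.7402  1.1424  2.2192]
[0.55, -0.2] 1 [ 0.808   0.2022 -0.5888  1.4936  0.1122  1.4797  0.2184] [ 0.7678  0.438  -0.5562  1.8129  0.2753  0.9681  0.0963]
[0.55, -0.2] -1 [-0.5818  0.2456  1.0641  1.5408 -0.2151  1.4818 -2.6529] [-0.533   0.6178  1.0674  1.8588 -0.6257  1.0478 -2.3516]
```

Run:
```python
from h import *
np.set_printoptions(precision=4,suppress=True)
manip.move_to([.542,-.205,.30],rot(.08))
im,cam=shot("wrist"); cv2.imwrite("pics/wb.png",im[:,:,::-1])
for r in find("board","wrist",cam): print("board",round(r[0],2),r[1],round(r[2],4),r[3],r[4])
manip.move_to([.546,.201,.30],rot(-.16)); 
im,cam=shot("wrist"); cv2.imwrite("pics/wt.png",im[:,:,::-1])
for l in TOPZ:
    if l!="board":
        for r in find(l,"wrist",cam): print(l,round(r[0],2),r[1],round(r[2],4),np.round(r[3],4),r[4])
print(manip.state()["time_s"])
```

```text
board 0.74 [ 0.5419 -0.206 ] 0.0804 [np.float32(0.25185487), np.float32(0.31955886)] [145.8, 321.4]
tray 0.85 [0.5465 0.2014] 1.3993 [0.2923 0.3331] [160.6, 324.4]
riser 0.95 [0.5581 0.2653] -0.1897 [0.062  0.0914] [106.4, 318.5]
fitting 0.9 [0.6327 0.1197] -0.1688 [0.0498 0.0716] [230.5, 412.5]
fitting 0.81 [0.8147 0.1507] -0.4959 [0.0671 0.0939] [178.0, 588.5]
fitting 0.68 [ 0.7438 -0.0577] 0.4279 [0.0236 0.0503] [363.0, 522.0]
scale 0.58 [0.4319 0.149 ] -0.2135 [0.0221 0.1213] [238.6, 224.0]
chart 0.89 [0.4566 0.2823] -0.1881 [0.0513 0.073 ] [107.8, 215.5]
tag 0.64 [0.6604 0.2531] -0.2801 [0.0333 0.0566] [100.8, 431.2]
knob_pull 0.6 [0.5335 0.1327] -0.1863 [0.0345 0.0811] [236.3, 318.2]
4.425
```

View pics/wb.png

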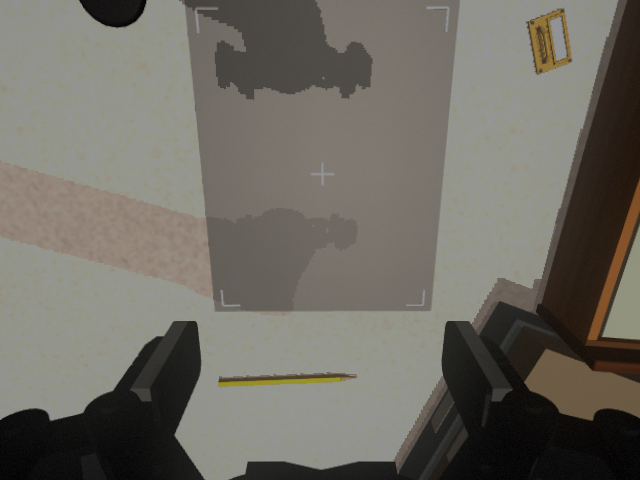

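View pics/wt.png

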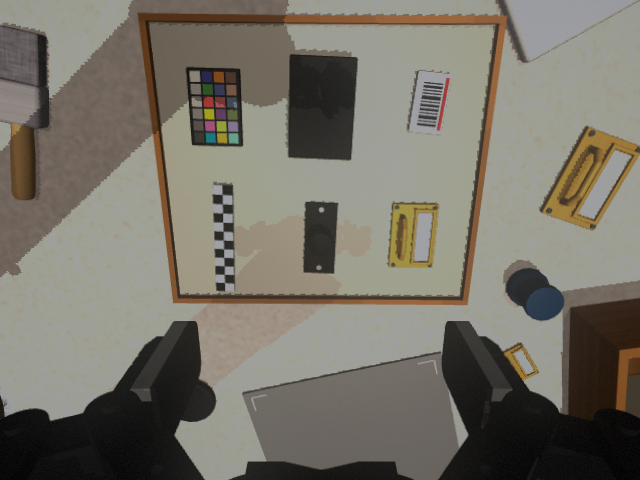

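```bash
cat >> h.py <<'E'
FELT,BOARD=.006,.003
BC=np.array([.5420,-.2055]); BY=.0803
def onboard(dx,dy): c,s=np.cos(BY),np.sin(BY); return BC+np.array([c*dx-s*dy,s*dx+c*dy])
def pick(xy,yaw,w,n,z=None,lift=.003,extra=.018,hz=.12):
    """z: TCP height to grasp at; None: touch the felt, then raise by lift. Returns TCP height above felt."""
    o=rot(yaw); manip.move_to([*xy,hz],o); set_gripper(min(w+extra,.085),n)
    if z is None:
        manip.move_straight([*xy,.03],velocity=.15)
        hit=manip.move_straight([*xy,-.008],velocity=.025,threshold=4)
        zt=manip.state()["tcp_pos"][2]; z=zt+lift; print("touch",hit,round(zt,4))
    manip.move_straight([*xy,z],velocity=.12)
    set_gripper(0,n); s=manip.state(); print("width",s["gripper_width"],"F",s["gripper_force"],"z",s["tcp_pos"][2])
    g=s["tcp_pos"][2]-FELT
    manip.move_straight([*xy,hz],velocity=.2)
    print("held",manip.state()["gripper_width"]); return g
def place(xy,yaw,g,surf,w,hz=.12,extra=.014):
    o=rot(yaw); manip.move_to([*xy,hz],o)
    manip.move_straight([*xy,surf+g+.010],velocity=.2)
    hit=manip.move_straight([*xy,surf+g-.003],velocity=.03,threshold=4)
    print("place hit",hit,round(manip.state()["tcp_pos"][2]-surf-g,4))
    set_gripper(w+extra); manip.move_straight([*xy,hz],velocity=.2); print("t",manip.state()["time_s"])
E
python3 - <<'E'
from h import *
k=optics.calibration("wrist"); T=np.eye(4); T[:3,:3]=R.from_rotvec(rot(.08)).as_matrix(); T[:3,3]=[.542,-.205,.30]
K=np.array([[k["fx"],0,k["cx"]],[0,k["fy"],k["cy"]],[0,0,1]])
print("cross",toworld([[322,174]],(T@k["mount"],K,k["dist_coeffs"]),.003))
g=pick([.5578,.2650],-.193,.060,40,z=.009)
place(onboard(0,0),BY,g,BOARD,.060)
E
```

```text
cross [[ 0.54259494 -0.20363595]]
width 0.05879023195784175 F 45.60275673866272 z 0.010218378103048344
held 0.058744205581977994
place hit True -0.0001
t 11.35
```

Run:
```python
from h import *
manip.move_to([.542,-.205,.30],rot(.08)); set_gripper(.066)
im,cam=shot("wrist"); cv2.imwrite("pics/w2.png",im[:,:,::-1])
for l,z in (("board",.003),("riser",.033)):
    for r in find(l,"wrist",cam,z): print(l,r[0],r[1],r[2],r[3],r[4])
im,cam=shot("top")
for l,z in (("board",.003),("riser",.033)):
    for r in find(l,"top",cam,z): print("top",l,r[0],r[1],r[2],r[3])
g=pick([.6330,.1203],-.173,.048,30)
set_gripper(0,30)
im,cam=shot("wrist"); cv2.imwrite("pics/w3.png",im[:,:,::-1]); print(g,manip.state()["time_s"])
```

```text
board 0.91 [ 0.5417107  -0.20513098] 0.08164513 [np.float32(0.25272405), np.float32(0.32244578)] [131.9, 324.4]
riser 0.61 [ 0.54222476 -0.20430836] 0.057276726 [np.float32(0.059762966), np.float32(0.093157284)] [181.2, 323.4]
top board 0.72 [ 0.5408698  -0.20549141] 0.08047271 [np.float32(0.25322032), np.float32(0.32014138)]
top riser 0.77 [ 0.54215366 -0.20199794] 0.066215634 [np.float32(0.061815664), np.float32(0.09583321)]
top riser 0.66 [ 0.5424447  -0.19561158] 0.07682049 [np.float32(0.2462842), np.float32(0.30950823)]
touch True -0.0004
width 0.04697419079784059 F 33.86334106842696 z 0.0037531708127641616
held 0.046775983291739424
-0.0022468291872358385 17.7
```

View pics/w3.png

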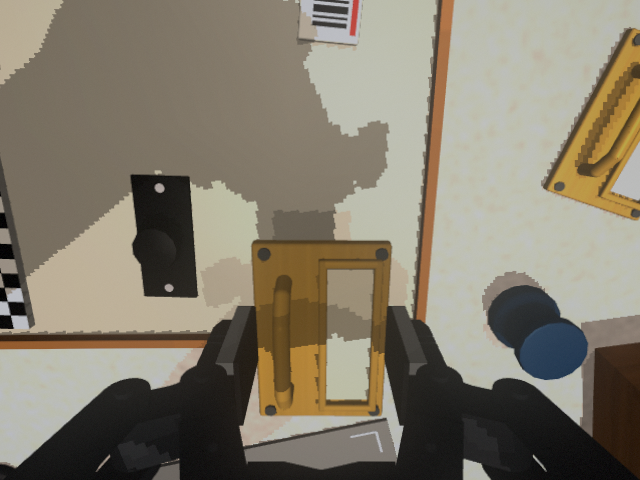

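View pics/w2.png

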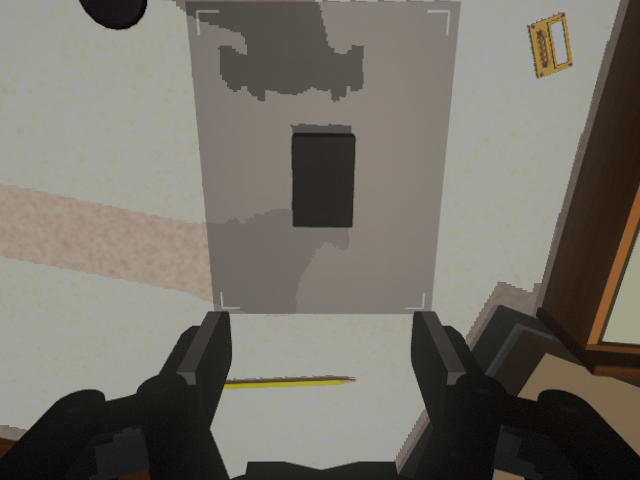

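```bash
cat >> h.py <<'E'
RC=np.array([.5420,-.2047])
def held_off(corners,z,cam,half):
    s=manip.state(); c=toworld(corners,cam,z).mean(0)-s["tcp_pos"][:2]
    M=R.from_rotvec(s["ee_rot"]).as_matrix()[:2,:2]; return M.T@c   # tool x,y
E
python3 - <<'E'
from h import *
im,cam=shot("wrist")
c=[(253,241),(390,241),(383,413),(261,415)]
w=toworld(c,cam,manip.state()["tcp_pos"][2]+.0073)
off=held_off(c,manip.state()["tcp_pos"][2]+.0073,cam,0); print("off",off,np.linalg.norm(w[1]-w[0]),np.linalg.norm(w[2]-w[1]))
ux=np.array([-np.sin(BY),np.cos(BY)])
xy=RC-ux*off[0] if abs(off[0])<.008 else RC
place(xy,BY,-.00225,.033,.048,extra=.016)
np.save("off.npy",off)
E
```

```text
off [ 4.64924897e-05 -9.39939356e-06] 0.04636540150773383 0.07150052796558364
place hit True 0.0
t 20.8833
```

Run:
```python
from h import *
def ch(l,z):
    im,cam=shot("wrist"); cv2.imwrite(f"pics/h_{l}.png",im[:,:,::-1])
g=pick([.4325,.1489],-.206,.020,25,lift=.0018); ch("scale",0)
place(onboard(*(np.array([-.070,0])))+(RC-BC),BY,g,BOARD,.020,extra=.012)
g=pick([.4566,.2824],-.187,.050,25,lift=.0022); ch("chart",0)
place(onboard(0,.111)+(RC-BC),BY,g,BOARD,.050)
```

```text
touch True 0.0048
width 0.018863139780969315 F 25.731387734413147 z 0.006590758468063982
held 0.019114051610479833
place hit True -0.0001
t 29.1333
touch True -0.001
width 0.04915266899636302 F 33.308066226200026 z 0.003245118319906145
held 0.04922418319623398
place hit True 0.0001
t 38.1667
```

Run:
```python
from h import *
g=pick([.6606,.2534],-.272,.032,25,lift=.0022)
place(onboard(0,-.103)+(RC-BC),BY,g,BOARD,.032)
manip.move_to([.542,-.205,.30],rot(.08)); set_gripper(.085)
im,cam=shot("wrist"); cv2.imwrite("pics/w4.png",im[:,:,::-1])
c,s=np.cos(BY),np.sin(BY)
def rep(cn,cam):
  for l,z in (("board",.003),("riser",.033),("fitting",.038),("scale",.009),("chart",.009),("tag",.011)):
    for r in find(l,cn,cam,z):
      if abs(r[1]-BC).max()<.15: d=r[1]-BC; print(cn,l,round(r[0],2),np.round(np.array([c*d[0]+s*d[1],-s*d[0]+c*d[1]])*1000,1),"yaw",round(r[2]-BY,3),np.round(r[3],4))
rep("wrist",cam)
manip.move_to([.5,.1,.30],rot(0))
im,cam=shot("top"); cv2.imwrite("pics/t4.png",im[100:400,200:640,::-1]); rep("top",cam)
print(manip.state()["time_s"])
```

```text
touch True 0.0032
width 0.031169311190422447 F 26.958952406421304 z 0.0057698868823044015
held 0.03090865357053261
place hit True -0.0001
t 47.0667
wrist board 0.57 [-0.2  0.8] yaw -0.0 [0.2512 0.3208]
wrist riser 0.73 [-0.5  1. ] yaw -0.001 [0.062  0.0924]
wrist fitting 0.6 [ 0.2 -0.3] yaw -0.001 [0.0493 0.0741]
wrist scale 0.66 [-70.2   0.3] yaw -0.003 [0.0214 0.1199]
wrist chart 0.97 [  0.6 110.3] yaw -0.013 [0.0508 0.0727]
wrist tag 0.59 [   0.2 -101.9] yaw -0.011 [0.032  0.0589]
top board 0.59 [-0.1  0. ] yaw 0.007 [0.2525 0.3219]
top riser 0.71 [ 0.2 -1.2] yaw -0.005 [0.0494 0.072 ]
top riser 0.61 [ 2.  42.4] yaw -1.611 [0.0182 0.0561]
top fitting 0.69 [1.1 0.6] yaw -0.046 [0.0483 0.0732]
top chart 0.8 [  1.2 110.3] yaw -0.005 [0.0498 0.0725]
top tag 0.69 [   0.3 -100.6] yaw 0.003 [0.034  0.0578]
top tag 0.39 [-0.   3.2] yaw 0.001 [0.2492 0.3189]
50.2583
```

View pics/w4.png

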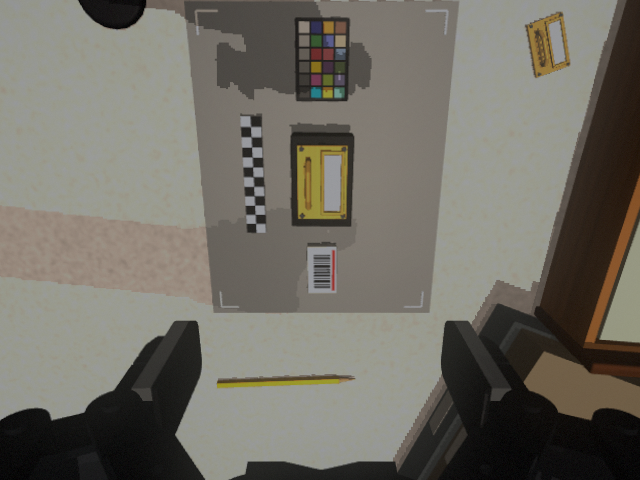

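The picture shows the riser and fitting centred, with the label away from the robot. The scale bar is in front, the chart to the left and the tag to the right. All are within 1–2 mm of target, square with the board, and about 30 mm clear of the riser.

```bash
python3 -c "
from rig import order
print(order.finish_job())"
```

```text
the job is handed in; nothing more can be done
None
```

The record shot is set out as asked and handed in, about 50 s on the robot's clock: in the final wrist picture the riser, fitting, scale bar, chart and tag were each within about 1 mm of target and square with the board to within about 0.01 rad, and the knob pull, loupe and blower were left alone.

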